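# Seat the sensor housing in the leveling tray

### The arm

A 6-joint arm with a two-finger parallel gripper is mounted at the origin on the work surface. World frame = base frame: x ahead of the robot, y to its left, z up, the work surface at z = 0. Lengths are in mm, angles in rad, forces in N, time in s.
With the tool pointing down it reaches from about 350 to 975 mm from the base axis. Payload 7.1 kg.
Tool frame: the origin (TCP) lies between the finger pads; the fingertips stand 19 mm ahead of it and the grasp point (between the pads) is the TCP (ctrl.tcp_to_tips is the distance from the TCP to the fingertips, in mm); z points along the fingers, y is the line along which they close (so a half turn about z gives the same grasp; the last joint's range is limited). The gripper opens to 88 mm and grips with 3 to 60 N. Pads are 20 mm wide; open, the fingers measure 115 mm over their backs; the gripper's body (75 mm by 178 mm) begins 61 mm behind the grasp point.
Start: joints at [-1.278, 0.423, 1.63, -0, 1.089, -0.019], TCP at [191.75, -594.842, 241.675] pointing down, gripper open.
Joint ranges: [-3, 3], [-0.9, 2.11], [0.09, 2.58], [-1.31, 4.45], [0.11, 2.69], [-2.54, 2.54]. Speed limits (rad/s): [2.39, 2.39, 3.01, 3.14, 3.14, 3.14].

### API

Orientations are given as a rotation vector (axis times angle).
In Python, from workcell import status, optics, ctrl gives the robot as it stands. The module is installed in compiled form; this text tells all that it offers.
- The arm moves only by the shell command python3 -m inch 'ROWS'. ROWS is JSON, a list that holds one entry, the list of rows, each a list of 7 numbers: the shift along the tool's x, y, z in mm, then the turn, a rotation vector about the tool's x, y, z in rad, then the opening in per cent of the stroke, from 0 (shut) to 100 (fully open). A call has 1 to 20 rows; each row is the pose to reach, as a shift and turn from the pose commanded when the call began, along the tool's axes at that moment; what a row does not reach only later rows make up. A row lasts 1/10 s, in which the tool goes at most 50 mm and 8.59 degrees, less where a joint would pass 70% of its speed; a pose out of reach is approached as far as the arm can. A call with a gripper value outside its range is refused whole. The fingers move at their own pace and stop on an object; the grip force is fixed at half the most. Time passes only in rows, so rows that repeat a pose let the fingers close. It gives the time, the measured TCP pose, the force, the opening and the grip force at its end, in the units of the state.
- status.get_obs(): the state, without advancing time (a new reading comes with each control period).
- optics.get_image(name): name is "scene" or "side" or "wrist"; returns a dict with "frame" (420x560x3 uint8, red, green, blue), "fx", "fy", "cx", "cy" (pixels), "rvec" (rotation vector, rad) and "tvec" (3), from world to camera coordinates, as OpenCV has them; the wrist camera has in their place "hand_eye" (4x4, takes a point from camera to tool coordinates, whose origin is the TCP and whose axes are the flange's). Camera axes: x right, y down, z forward; pixel columns grow to the right and rows downward; lengths in mm; the calibration is good to about 2 mm. The wrist camera is an equidistant fisheye: a pixel r from the principal point sees the ray r / f radians off the axis. A picture is of the moment at which its call begins: read the wrist's pose just before it. There is no depth.
- ctrl.close_job(): hands the job in; it is judged then, once.
The state is a dict: "t": time; "qpos": joint angles; "qvel": joint speeds; "joint_torque": joint torques, N m; "ee_pos": TCP position; "orientation": TCP orientation; "ft_force": force on the tool from outside, world axes, zero at the start; "moment": the same for the moment, N m; "width": finger opening in mm; "grasp_force": force on a finger pad.
Only numpy, scipy, OpenCV 4.12 (cv2) and the standard library are available. Lean on these libraries where they do the work, as an engineer would, in place of code of your own. Each camera call takes 0.05 s, during which the arm holds its last target. There are 200 camera calls.

### The job

Seat the black sensor housing in the pocket of the blue tray on the leveling platform: fully home, flat on the pocket floor and square, with its cut-away corner at the pocket's filled corner. The tray may be clamped a little to either side of the platform's middle, so find where it really is; lower the housing in rather than dropping it, and let go. Leave the crank, bronze bushing, steel thumbscrew and green rubber foot as they are.

Things in the scene. Friction and masses are not known exactly. Their poses are not given: they have to be found in the camera images.
- shelf: Cast aluminium mounting shelf, fixed, level, turned only in yaw. Origin: centre of its underside, on the work surface. 240 mm along its x, 450 mm along its y; its deck, on which the loose things stand, is 40 mm above the origin.
- platform (a point): Centre of the top face of the grey leveling platform (fixed, 120 x 120 mm), 85 mm above the work surface, 130 mm from the shelf's centre towards its -y end; axes as the shelf's. A blue tray is clamped on it, immovable and square to the shelf; its own pose is NOT reported: centred on this point along x, but up to 16 mm off it either way along y. Find it by touch or by eye.
- tray_middle (a point): Where the centre of the tray's pocket floor would be if the tray stood in the platform's middle: 6 mm above platform. Tray 87 mm along x, 67 along y, rim 20 mm above the platform, walls 10 mm thick. Pocket 67 mm along x by 47 along y, 14 deep, sharp-edged; its +x +y corner is filled to the rim by a 12 x 12 mm block. There is finger room beside the tray.
- housing: Black sensor housing, loose, 0.3 kg: block 64 mm along x, 44 along y, 45 high, its +x +y corner cut away (12 x 12 mm, full height). Origin: underside, centre of the 64 x 44 outline. Fits the pocket (1.5 mm play each side) only with its x and y along the shelf's x and y. Grip it across the 44 mm, fingertips at least 17 mm above its base to clear the tray's rim.
- connector (a point): Tip of the short steel connector (14 mm across, 7 mm long) on the housing's -x face, 34 mm above its base; the cut-away corner is at the other end.
- crank_grip (a point): Middle of the black grip of the hand crank at the shelf's -y end (the crank turns about the shelf's y axis, 38 mm radius, 68 mm above the work surface). To be left alone.
- bushing: Bronze bushing, loose ring 30 mm across, 24 mm high, standing on the deck; origin at its underside's centre. To be left alone.
- thumbscrew: Steel thumbscrew knob, loose, 30 mm across, 34 mm high, stud up, on the deck; origin at its underside's centre. To be left alone.
- foot: Green rubber foot, loose, 34 mm across, 22 mm high, on the deck; origin at its underside's centre. To be left alone.

How it is judged:
By the outcome, as a careful person would: the job done as asked, in the order asked, and still so for the second after the job is handed in, with the robot touching nothing.
It also fails if it takes over 58 s, if anything falls off the work surface, if the arm or the gripper's body presses on something with over 40 N, if the wrist force passes 120 N, or if a joint passes its speed limit or range.

## Working session

There is one attempt and no reset: what is moved stays moved. The work goes in short steps, Python scripts to look and compute and a shell command to move; the robot and the scene stay as the last step left them, time stands still between calls to the robot, and variables do not carry over. Pictures are saved under pics/ and viewed, at most 10 in all, crops included, and the job is handed in when it is done.

```bash
mkdir -p pics; python3 - <<'E'
from workcell import status, optics, ctrl
import cv2
o=status.get_obs();print(o)
for n in("scene","side","wrist"):
    d=optics.get_image(n);cv2.imwrite(f"pics/{n}0.png",d["frame"][:,:,::-1]);print(n,{k:v for k,v in d.items() if k!="frame"})
E
```

```text
{'t': 0.0, 'qpos': array([-1.27801154e+00,  4.23832957e-01,  1.63070827e+00,  5.32707734e-06,
        1.08858494e+00, -1.89701338e-02]), 'qvel': array([ 0.00082192,  0.00091296, -0.00186669, -0.00026805, -0.00041442,
       -0.00050379]), 'joint_torque': array([-2.74030499e-03, -5.44636381e+01, -2.73669434e+01,  6.42795372e-02,
        2.28550297e-02, -8.41209248e-05]), 'ee_pos': array([ 191.59469089, -594.34555859,  240.89941937]), 'orientation': array([-3.10200222e+00, -4.87482985e-01,  3.21259612e-04]), 'ft_force': array([ 0.6523217 , -1.11207127,  0.53815745]), 'moment': array([-0.04764029,  0.0039697 , -0.00955342]), 'grasp_force': 0.0, 'width': 87.72201343555784}
scene {'fx': 402.3296358007052, 'fy': 402.3296358007052, 'cx': 272.8598092996494, 'cy': 203.04745151081497, 'rvec': array([ 2.03414728,  0.70120504, -0.39044759]), 'tvec': array([-425.67682548,  -91.37595806, 1040.44699529])}
side {'fx': 472.2568468819126, 'fy': 472.2568468819126, 'cx': 276.545405488894, 'cy': 215.01241922053353, 'rvec': array([ 0.56014818, -2.72395997,  1.09970528]), 'tvec': array([494.6665569 , 238.3794489 , 848.07604681])}
wrist {'fx': 325.19226210127806, 'fy': 325.19226210127806, 'cx': 282.2696633309295, 'cy': 210.75113302190974, 'hand_eye': array([[ 4.55197469e-04, -9.69909080e-01, -2.43466976e-01,
         6.65003959e+01],
       [ 9.99999880e-01,  4.86194674e-04, -6.72256054e-05,
        -5.20176504e-01],
       [ 1.83575072e-04, -2.43466916e-01,  9.69909185e-01,
        -1.42910119e+02],
       [ 0.00000000e+00,  0.00000000e+00,  0.00000000e+00,
         1.00000000e+00]])}
```

View pics/scene0.png

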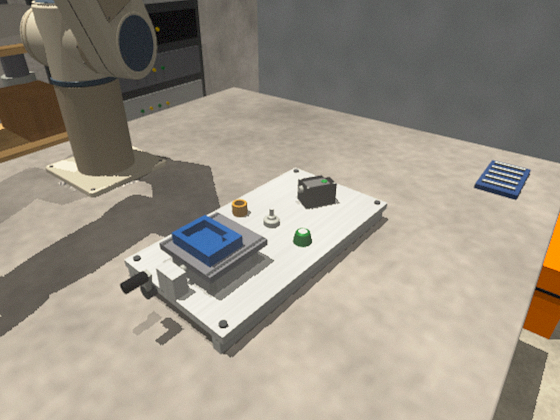

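View pics/wrist0.png

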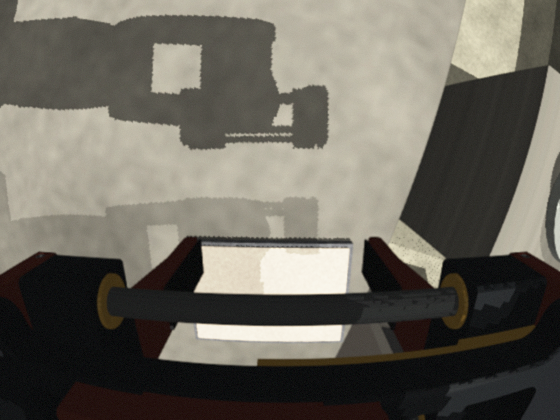

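The scene view shows the shelf with the tray near (207,240), housing (317,190), foot (302,237), thumbscrew (271,217) and bushing (240,207). The wrist view only shows the work surface and the fingers.

View pics/side0.png

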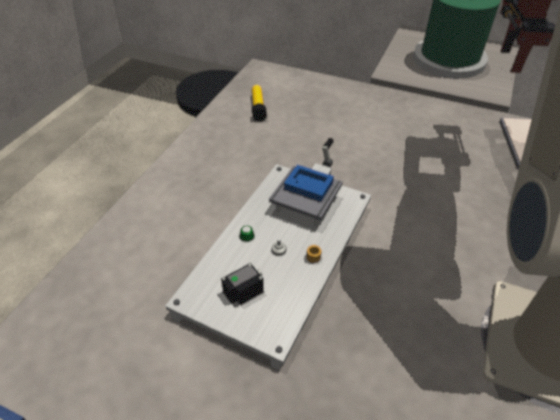

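```bash
python3 - <<'E'
import cv2
im=cv2.imread('pics/scene0.png')[160:350,110:400]
cv2.imwrite('pics/crop1.png',cv2.resize(im,(800,524),interpolation=cv2.INTER_CUBIC))
E
```

```text
(no output)
```

View pics/crop1.png

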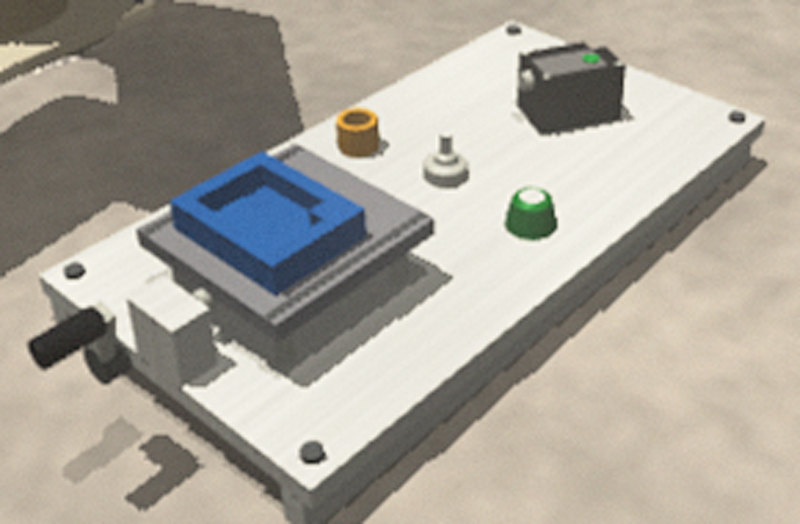

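The scene crop gives the deck corners at (40,275), (300,487), (765,125) and (515,22), and the tray's filled corner on the right at (318,215). The housing's connector is at left (527,77). The side view agrees, with deck corners near (277,167), (371,195), (170,308) and (280,350).

```bash
cat > h.py <<'E'
import numpy as np, cv2, pickle
from scipy.optimize import least_squares
from scipy.spatial.transform import Rotation as R
from workcell import status, optics, ctrl
SC=dict(f=402.33,c=(272.86,203.05),r=[2.03414728,0.70120504,-0.39044759],t=[-425.677,-91.376,1040.447])
SI=dict(f=472.257,c=(276.545,215.012),r=[0.56014818,-2.72395997,1.09970528],t=[494.667,238.379,848.076])
def proj(C,P):
    p=R.from_rotvec(C['r']).apply(np.atleast_2d(P))+C['t']
    return p[:,:2]/p[:,2:]*C['f']+C['c']
def ray(C,uv,z):
    Rm=R.from_rotvec(C['r']); d=Rm.inv().apply([(uv[0]-C['c'][0])/C['f'],(uv[1]-C['c'][1])/C['f'],1]); o=-Rm.inv().apply(C['t'])
    return o+d*(z-o[2])/d[2]
def place(q,P):
    c,s=np.cos(q[2]),np.sin(q[2]); P=np.atleast_2d(P)
    return np.c_[q[0]+c*P[:,0]-s*P[:,1],q[1]+s*P[:,0]+c*P[:,1],P[:,2]]
crop=lambda p:np.array(p)/2.7586+[110,160]
E
python3 - <<'E'
from h import *
a=crop([(40,275),(300,487),(765,125),(515,22)])
b=np.array([(371,195),(277,167),(170,308),(280,350)])
P=np.array([(-120,-225,40),(120,-225,40),(120,225,40),(-120,225,40)])
f=lambda q:np.r_[proj(SC,place(q,P))-a,proj(SI,place(q,P))-b].ravel()
x0=[np.mean([ray(SC,p,40)[i] for p in a]) for i in(0,1)]; d=ray(SC,a[2],40)-ray(SC,a[1],40)
s=least_squares(f,[*x0,np.arctan2(d[1],d[0])-np.pi/2]);print(s.x,np.round(f(s.x),1)); q=s.x
# tray rim corners, scene
t=crop([(172,205),(272,268),(362,212),(265,153)])
T=np.array([(-43.5,-33.5,105),(43.5,-33.5,105),(43.5,33.5,105),(-43.5,33.5,105)])
g=lambda d:(proj(SC,place(q,T+[d[0],-130+d[1],0]))-t).ravel()
r=least_squares(g,[0,0]);print('tray off',r.x,np.round(g(r.x),1))
# things
for n,uv,z in[('housing top c',crop((570,62)),85),('connector',crop((527,77)),74),('greendot',crop((592,58)),85)]:
    print(n,ray(SC,uv,z))
print('side housing top',ray(SI,(243,275),85),ray(SI,(226,282),74))
np.save('shelf.npy',q)
E
```

```text
[ 5.32419162e+02 -2.67261014e+00 -7.02365874e-02] [-1.6  0.5  1.   3.   0.4 -0.8 -1.1  0.4  1.2 -0.7  0.8 -3.9 -4.3 -4.6
  2.6  9.2]
tray off [  1.54505001 -10.16815002] [-0.7 -0.9 -0.1  0.6  1.3 -0.1 -0.6  0. ]
housing top c [547.21759765 132.29184065  85.        ]
connector [524.59028792 111.49101826  74.        ]
greendot [556.50146676 147.13525776  85.        ]
side housing top [549.13705402 128.819348    85.        ] [574.71942798 148.00087686  74.        ]
```

```bash
python3 -m inch '[[[559,-583,0,0,0,0,100],[559,-583,0,0,0,0,100],[559,-583,0,0,0,0,100],[559,-583,0,0,0,0,100],[559,-583,0,0,0,0,100],[559,-583,0,0,0,0,100],[559,-583,0,0,0,0,100],[559,-583,0,0,0,0,100],[559,-583,0,0,0,0,100],[559,-583,0,0,0,0,100],[559,-583,0,0,0,0,100],[559,-583,0,0,0,0,100],[559,-583,0,0,0,0,100],[559,-583,0,0,0,0,100],[559,-583,0,0,0,0,100],[559,-583,0,0,0,0,100],[559,-583,0,0,0,0,100],[559,-583,0,0,0,0,100],[559,-583,0,0,0,0,100],[559,-583,0,0,0,0,100]]]'
cat >> h.py <<'E'
F=325.19226;WC=np.array([282.26966,210.75113])
def snap(n):
    o=status.get_obs(); d=optics.get_image('wrist'); cv2.imwrite(f'pics/{n}.png',d['frame'][:,:,::-1])
    T=np.eye(4);T[:3,:3]=R.from_rotvec(o['orientation']).as_matrix();T[:3,3]=o['ee_pos'];M=T@d['hand_eye'];np.save(f'pics/{n}.npy',M);return M
def wray(M,uv,z):
    v=np.array(uv,float)-WC;r=np.linalg.norm(v);th=r/F
    d=M[:3,:3]@np.r_[v/r*np.sin(th),np.cos(th)];return M[:3,3]+d*(z-M[2,3])/d[2]
def wproj(M,P):
    p=(np.atleast_2d(P)-M[:3,3])@M[:3,:3];rr=np.linalg.norm(p[:,:2],axis=1);th=np.arctan2(rr,p[:,2])
    return p[:,:2]/rr[:,None]*(F*th)[:,None]+WC
E
python3 -c "
from h import *
snap('w1');o=status.get_obs();print(o['t'],o['ee_pos'],o['qpos'])"
```

```text
t: 2.15
ee_pos: [544.2, 130.0, 241.5]
orientation: [3.104, 0.485, -0.001]
ft_force: [0.4, -0.2, 1.2]
width: 88.0
grasp_force: 0.0
2.2 [544.34489092 130.0358175  241.70180881] [ 2.13303566e-01  3.28041669e-01  1.77572860e+00 -1.73422393e-04
  1.03835983e+00  1.47416408e+00]
```

View pics/w1.png

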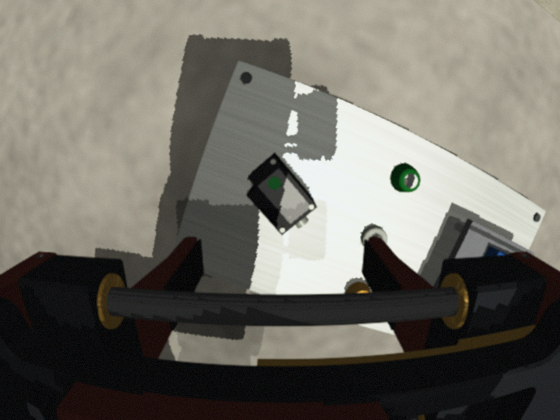

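The wrist view shows the housing at about (282,194), with its green dot and cut-away corner at the upper left and the connector at (303,222). I'll enlarge it.

```bash
python3 - <<'E'
import cv2
im=cv2.imread('pics/w1.png')[140:250,230:340]
im=cv2.convertScaleAbs(im,alpha=1.6,beta=25)
cv2.imwrite('pics/crop2.png',cv2.resize(im,(594,594),interpolation=cv2.INTER_CUBIC))
E
```

```text
(no output)
```

View pics/crop2.png

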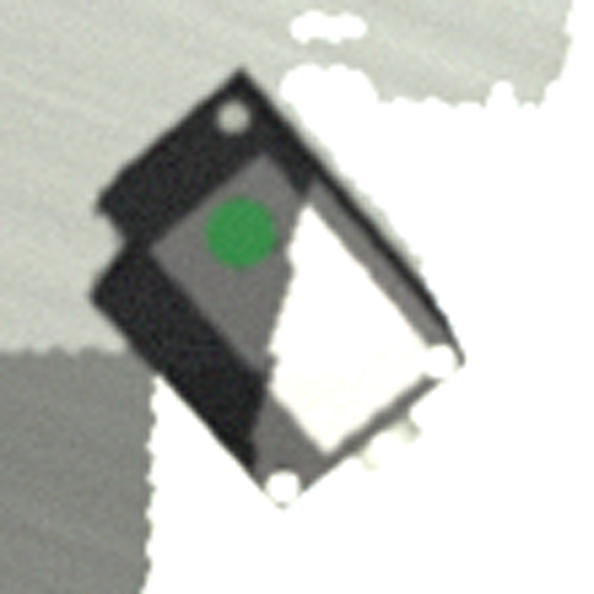

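The crop shows top corners at (462,360) and (283,508), and the base corner at (240,70). The cut-away is at left, with edges at (98,205) and (92,292), and the connector is at (390,445).

```bash
python3 - <<'E'
from h import *
M=np.load('pics/w1.npy'); c=lambda p:np.array(p)/5.4+[230,140]-0.4
obs=c([(462,362),(283,510),(240,68),(235,115),(440,360),(283,487),(92,294)])
def mod(q):
    i=q[3]
    return wproj(M,place(q,np.array([(-32,-22,85),(-32,22,85),(32,-22,40),(32-i,-22+i,85),(-32+i,-22+i,85),(-32+i,22-i,85),(20,22,85)],float)))
f=lambda q:(mod(q)-obs).ravel()
s=least_squares(f,[545,132,.7,4],x_scale=[1,1,.01,1]);print(s.x,np.round(f(s.x),1))
# shelf points: screws + deck corners scene-fit projected
q=np.load('shelf.npy')
for n,P in[('corners',[(-120,225,40),(120,225,40),(120,-225,40)])]: print(n,wproj(M,place(q,P)))
o=status.get_obs();Tr=R.from_rotvec(o['orientation']).as_matrix();d=np.r_[s.x[:2],57+2]-o['ee_pos'];print('tool delta',Tr.T@d,'toolyaw',np.arctan2(Tr[1,0],Tr[0,0]),Tr)
E
```

```text
[547.99586854 136.64471993   1.00744774   3.90841134] [ 1.7 -0.  -0.7  0.9  0.4 -0.7 -0.3 -0.3 -0.  -0.2 -0.2 -0.3 -0.8  0.6]
corners [[172.94641609 259.07253404]
 [243.2959432   59.94175104]
 [546.85694705 213.38637393]]
tool delta [  5.59354307  -5.19767466 182.69826114] toolyaw 0.3100238595616216 [[ 9.52326147e-01  3.05081408e-01 -4.93632514e-04]
 [ 3.05081313e-01 -9.52326270e-01 -2.59800842e-04]
 [-5.49359618e-04  9.68170795e-05 -9.99999844e-01]]
```

```bash
python3 -m inch '[[[5.6,-5.2,30,0,0,-0.15,100],[5.6,-5.2,60,0,0,-0.3,100],[5.6,-5.2,80,0,0,-0.45,100],[5.6,-5.2,90,0,0,-0.6,100],[5.6,-5.2,90,0,0,-0.697,100],[5.6,-5.2,100,0,0,-0.697,100],[5.6,-5.2,120,0,0,-0.697,100],[5.6,-5.2,140,0,0,-0.697,100],[5.6,-5.2,155,0,0,-0.697,100],[5.6,-5.2,163.7,0,0,-0.697,100],[5.6,-5.2,163.7,0,0,-0.697,100],[5.6,-5.2,163.7,0,0,-0.697,100],[5.6,-5.2,163.7,0,0,-0.697,60],[5.6,-5.2,163.7,0,0,-0.697,55],[5.6,-5.2,163.7,0,0,-0.697,50],[5.6,-5.2,163.7,0,0,-0.697,40],[5.6,-5.2,163.7,0,0,-0.697,30],[5.6,-5.2,163.7,0,0,-0.697,0],[5.6,-5.2,163.7,0,0,-0.697,0],[5.6,-5.2,163.7,0,0,-0.697,0]]]'; python3 -m inch '[[[0,0,0,0,0,0,0],[0,0,0,0,0,0,0]]]'; python3 -c "
from h import *
o=status.get_obs();print(o['ee_pos'],o['orientation'],o['width'],o['qpos']);T=R.from_rotvec(o['orientation']).as_matrix();print(np.arctan2(T[1,0],T[0,0]),T[2])"
```

```text
t: 4.2
ee_pos: [548.7, 138.2, 78.1]
orientation: [2.75, 1.518, 0.0]
ft_force: [0.2, -0.5, 1.2]
width: 43.6
grasp_force: 30.0
t: 4.4
ee_pos: [548.7, 138.2, 78.0]
orientation: [2.75, 1.518, 0.0]
ft_force: [-0.3, -0.3, 2.5]
width: 44.2
grasp_force: 30.0
[548.72939537 138.21223507  78.02634014] [2.75032817e+00 1.51826752e+00 8.14646244e-05] 44.20114446742656 [ 2.25718635e-01  5.73981664e-01  1.85120691e+00 -1.62780908e-05
  7.16347075e-01  7.87724257e-01]
1.0088029822339306 [ 3.28590759e-05  4.77886839e-05 -9.99999998e-01]
```

```bash
python3 -m inch '[[[0,0,-10,0,0,0,0],[0,0,-40,0,0,0,0],[0,0,-75,0,0,0,0],[0,0,-110,0,0,0,0],[-20,4,-140,0,0,0.08,0],[-45,10,-163,0,0,0.2,0],[-75,16,-163,0,0,0.32,0],[-105,23,-163,0,0,0.44,0],[-135,29,-163,0,0,0.56,0],[-165,36,-163,0,0,0.68,0],[-195,42,-163,0,0,0.8,0],[-225,48,-163,0,0,0.9,0],[-250,54,-163,0,0,1.0,0],[-270,58,-163,0,0,1.05,0],[-280,60,-163,0,0,1.079,0],[-286,62,-163,0,0,1.079,0],[-286,62,-163,0,0,1.079,0],[-286,62,-163,0,0,1.079,0],[-286,62,-163,0,0,1.079,0]]]'; python3 -c "
from h import *
snap('w2');o=status.get_obs();print(o['t'],o['ee_pos'],o['qpos'],o['width'],o['ft_force'])"
```

```text
t: 6.3
ee_pos: [449.0, -136.2, 240.9]
orientation: [-3.14, 0.108, 0.0]
ft_force: [-0.6, 0.3, -3.3]
width: 43.5
grasp_force: 30.0
6.35 [ 448.97471807 -136.21592233  240.94840477] [-3.20019250e-01  1.93888715e-01  1.96462848e+00  1.67361988e-04
  9.83179949e-01  1.31958307e+00] 43.61029841256806 [-0.58700666 -0.89706917 -3.11576254]
```

View pics/w2.png

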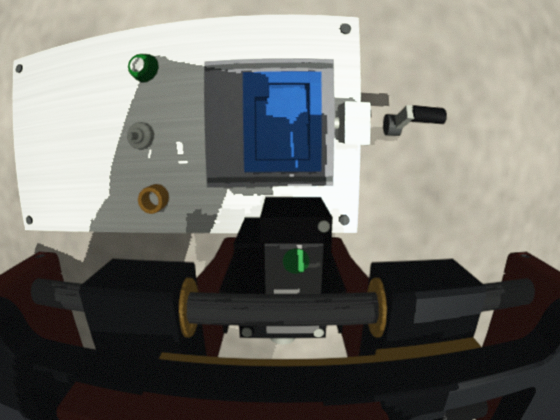

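The tray is at (283,122), its filled corner at the upper left (262,90). The held housing's front is at (297,215), with its cut-away also at the upper left. I'll enlarge both for measuring.

```bash
python3 - <<'E'
import cv2,numpy as np
im=cv2.imread('pics/w2.png')[50:270,195:345]
im=np.clip(255*(im/255.)**0.5,0,255).astype('uint8')
a=cv2.resize(im[:140],(600,560),interpolation=cv2.INTER_CUBIC)
cv2.imwrite('pics/crop3.png',a)
cv2.imwrite('pics/crop4.png',cv2.resize(im[135:],(800,453),interpolation=cv2.INTER_CUBIC))
E
```

```text
(no output)
```

View pics/crop3.png

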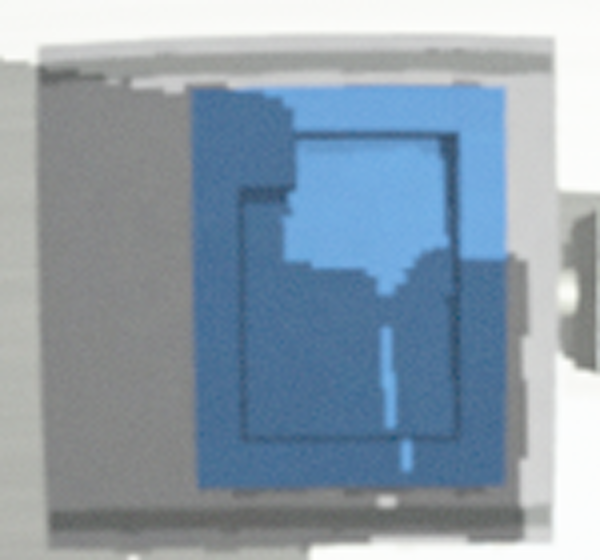

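Tray rim corners in the crop are (191,87), (506,87), (506,488) and (197,490). The pocket edges are x 241–459 and y 132–438, with the block at (296,132), (240,187). The tray sits off-centre towards −y.

View pics/crop4.png

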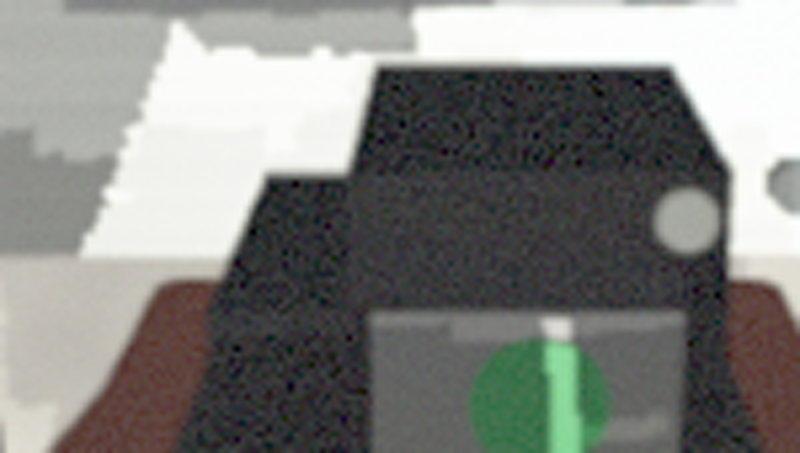

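```bash
python3 - <<'E'
from h import *
M=np.load('pics/w2.npy'); c=lambda p:(np.array(p,float)+.5)/4-.5+[195,50]
def fit(P,uv,n):
    P=np.array(P,float);f=lambda q:(wproj(M,place(q,P))-c(uv)).ravel()
    s=least_squares(f,[523,-142,-.07],x_scale=[1,1,.01]);print(n,s.x,np.round(f(s.x),1));return s.x
rim=[(43.5,33.5,105),(43.5,-33.5,105),(-43.5,-33.5,105),(-43.5,33.5,105)];ruv=[(191,87),(506,87),(506,488),(197,490)]
poc=[(33.5,-23.5,105),(-33.5,-23.5,105),(-33.5,23.5,105),(33.5,11.5,105),(21.5,23.5,105)];puv=[(459,132),(459,438),(241,438),(296,132),(240,187)]
fit(rim,ruv,'rim');fit(poc,puv,'pocket');q=fit(rim+poc,ruv+puv,'both')
p=fit([(60,60,85),(60,-60,85),(-60,-60,85),(-60,60,85)],[(38,45),(554,37),(550,540),(48,548)],'plat')
d=q[:2]-p[:2];print('tray off in shelf',np.cos(p[2])*d[0]+np.sin(p[2])*d[1],-np.sin(p[2])*d[0]+np.cos(p[2])*d[1])
s=[wray(M,uv,40) for uv in[(345,29),(18,69),(344,220),(29,220)]];s=np.array(s)
v=s[1]-s[0];w=s[3]-s[2];print('screw yaw',np.arctan2(v[1],v[0])-np.pi/2,np.arctan2(w[1],w[0])-np.pi/2,s.mean(0))
o=status.get_obs();T=R.from_rotvec(o['orientation']).as_matrix();print('tool yaw',np.arctan2(T[1,0],T[0,0]))
E
```

```text
rim [ 5.23521847e+02 -1.40485677e+02 -6.25906602e-02] [ 0.   0.4  0.1 -0.  -0.  -0.2 -0.1 -0.2]
pocket [ 5.23787952e+02 -1.40486589e+02 -6.66947514e-02] [ 0.4 -0.4  0.1  0.6 -0.   0.7 -0.2 -0.6 -0.3 -0.3]
both [ 5.23674251e+02 -1.40492586e+02 -6.41880777e-02] [ 0.1  0.2  0.2 -0.1 -0.1 -0.3 -0.2 -0.5  0.3 -0.4  0.3  0.7  0.1  0.9
 -0.3 -0.4 -0.4 -0.1]
plat [ 5.24778530e+02 -1.27946214e+02 -6.26010212e-02] [-0.8 -0.4  0.4 -0.8  0.9  1.2 -0.6  0.1]
tray off in shelf -0.31721303497004727 -12.590880512797401
screw yaw -0.061462230708948296 -0.06180076331546558 [531.91112197   2.80582442  40.        ]
tool yaw -0.06889877400598059
```

The base front edge is at row 67 (x 380–670), the top front edge is at row about 174, and the cut-away step is at (267,176). From these I can fit the housing in the tool frame.

```bash
python3 - <<'E'
from h import *
M=np.load('pics/w2.npy'); c=lambda p:(np.array(p,float)+.5)/5.3333-.5+[195,185]
T=np.array(R.from_rotvec(status.get_obs()['orientation']).as_matrix());e=status.get_obs()['ee_pos']
P=np.array([(32,-22,0),(32,10,0),(20,22,0),(32,-22,45),(32,10,45)],float);uv=c([(670,67),(380,67),(267,176),(729,173),(352,174)])
def f(q):
    p=P*[1,-1,-1]; p=R.from_euler('z',q[3]).apply(p)+q[:3]
    return (wproj(M,p@T.T+e)-uv).ravel()
s=least_squares(f,[0,0,38,0]);print(s.x,np.round(f(s.x),1))
g=lambda q:f([q[0],q[1],38,0]);r=least_squares(g,[0,0]);print(r.x,np.round(g(r.x),1))
yaw=-.063;t=np.array([523.6,-140.5])
for off in(-1.7,r.x[0],s.x[0]):
    tcp=t-off*np.array([np.cos(yaw),np.sin(yaw)])
    d=np.r_[tcp,0]-np.r_[e[:2],0];print(off,'tcp',tcp,'tool delta',(T.T@d)[:2])
E
```

```text
[-4.01129183e+00 -3.77653729e-01  4.23324243e+01 -3.91218617e-03] [-0.  -0.2 -0.5 -0.   0.8 -0.5  0.1  0.2 -0.4  0.3]
[-2.92813337 -0.55547726] [ 0.8 -0.3 -1.  -0.4 -0.2 -0.5  1.5  0.6 -1.2  0.4]
-1.7 tcp [ 525.29662747 -140.60702917] tool delta [76.44313183 -0.87363883]
-2.9281333699758805 tcp [ 526.52232441 -140.6843504 ] tool delta [77.67124383 -0.88088329]
-4.011291833592815 tcp [ 527.60333406 -140.75254425] tool delta [78.75438345 -0.88727257]
```

```bash
python3 -m inch '[[[20,0,0,0,0,0,0],[45,-0.2,0,0,0,-0.003,0],[65,-0.4,0,0,0,-0.006,0],[77.5,-0.5,10,0,0,-0.006,0],[77.5,-0.5,35,0,0,-0.006,0],[77.5,-0.5,60,0,0,-0.006,0],[77.5,-0.5,80,0,0,-0.006,0],[77.5,-0.5,90,0,0,-0.006,0],[77.5,-0.5,92,0,0,-0.006,0],[77.5,-0.5,92,0,0,-0.006,0],[77.5,-0.5,92,0,0,-0.006,0],[77.5,-0.5,92,0,0,-0.006,0]]]'; python3 -c "
from h import *
snap('w3');o=status.get_obs();print(o['t'],o['ee_pos'],o['width'],o['ft_force']);T=R.from_rotvec(o['orientation']).as_matrix();print(np.arctan2(T[1,0],T[0,0]),T.T@(np.r_[526.3,-140.7,148]-o['ee_pos']))
im=cv2.imread('pics/w3.png')[130:290,200:370]
im=np.clip(255*(im/255.)**0.5,0,255).astype('uint8')
cv2.imwrite('pics/crop5.png',cv2.resize(im,None,fx=3.75,fy=3.75,interpolation=cv2.INTER_CUBIC))
b=cv2.imread('pics/w3.png').astype(int);m=(b[:,:,0]>1.5*b[:,:,2])&(b[:,:,0]>40);ys,xs=np.where(m);print(xs.min(),xs.max(),ys.min(),ys.max())
for y in range(ys.min(),ys.max(),6):
    x=np.where(m[y])[0]; print(y,x.min() if len(x) else 0,x.max() if len(x) else 0,len(x))
"
```

```text
t: 7.55
ee_pos: [526.8, -142.0, 150.0]
orientation: [3.139, -0.101, 0.003]
ft_force: [1.0, 0.8, -3.3]
width: 43.7
grasp_force: 30.0
7.6 [ 526.66984251 -141.9544253   149.91873075] 43.52429122208238 [ 0.53944406  0.14987237 -3.27203836]
-0.06424590096005343 [-0.45290596 -1.22882742  1.91748621]
225 337 172 237
172 231 332 99
178 225 337 113
184 225 337 113
190 225 337 113
196 225 337 99
202 225 336 51
208 226 336 46
214 226 336 41
220 226 336 22
226 226 335 18
232 227 334 14
```

```bash
python3 -c "
from h import *
M=np.load('pics/w3.npy');yaw=-.063
L=wray(M,(224.5,186),105);Rr=wray(M,(337.5,186),105);m=(L+Rr)/2;w=L-Rr
print(L,Rr,np.linalg.norm(w))
F1=wray(M,(281,172.5),105);
ax=np.array([np.cos(yaw),np.sin(yaw)]);ay=np.array([-ax[1],ax[0]]);t=np.array([523.6,-140.5])
print('mid along y rel tray est',(m[:2]-t)@ay,'front',(F1[:2]-t)@ax-43.5)
b=cv2.imread('pics/w3.png').astype(int)
m=(b[:,:,0]>1.5*b[:,:,2])&(b[:,:,0]>40)
for y in range(186,214,3):print(y,''.join('#' if v else '.' for v in m[y,222:342]))
for x in (240,260,280,300,320):print(x,b[168:212:2,x,0])
"
```

```text
[ 563.18369243 -109.4138731   105.        ] [ 558.91445226 -176.15333105  105.        ] 66.87586754441013
mid along y rel tray est 0.07865942980115466 front 1.8482204243583382
186 ...#################################################################################################################....
189 ...#################################################################################################################....
192 ...#################################################################################################################....
195 ...#################################################################################################################....
198 ...########################################.........................................................################....
201 ...######################################.............................................................##############....
204 ...######################################..............................................................############.....
207 ....####################################.................................................................##########.....
210 ....###################################....................................................................########.....
213 ....###################################....................................................................########.....
240 [75 76 62 56 74 88 89 87 88 89 87 87 89 91 88 88 87 89 85 85 86 85]
260 [74 74 64 54 72 88 89 87 85 87 86 84 86 87 82 86 84 84 82 79 73 72]
280 [74 74 57 54 75 86 87 88 87 85 85 86 79 86 52  9 13  4  9  9 11  7]
300 [73 75 59 52 79 88 88 84 81 86 86 86 87 86 37 11  5 10 13 12 12 10]
320 [73 74 61 52 75 83 85 83 82 85 83 85 75 55 43 15  4  8 10 14 12  8]
```

```bash
python3 -c "
from h import *
M=np.load('pics/w3.npy');yaw=-.064
ax=np.array([np.cos(yaw),np.sin(yaw)]);ay=np.array([-ax[1],ax[0]]);t=np.array([523.6,-140.5]);e=np.array([526.67,-141.95])
b=cv2.imread('pics/w3.png').astype(int);m=(b[:,:,0]>1.5*b[:,:,2])&(b[:,:,0]>40)
for y in range(192,201):print(y,''.join('#' if v else '.' for v in m[y,255:342]))
for z in (108,112):
  A=wray(M,(265.5,197),z)[:2];B=wray(M,(320.5,197),z)[:2]
  print(z,np.linalg.norm(A-B),'hous y rel tray',((A+B)/2-t)@ay+6,'rel tcp',((A+B)/2-e)@ay+6,'x rel tray',((A+B)/2-t)@ax-32,'rel tcp',((A+B)/2-e)@ax-32)
for r in (176,176.5,177):print('front rim x err',(wray(M,(281,r),105)[:2]-t)@ax-43.5)
"
```

```text
192 ###################################################################################....
193 ###################################################################################....
194 ###################################################################################....
195 ###################################################################################....
196 ###################################........##..##############....##################....
197 ##########........................................................#################....
198 ##########.........................................................################....
199 #########..........................................................################....
200 #########...........................................................###############....
108 32.04576419117715 hous y rel tray -0.9294295102630237 rel tcp 0.3212560061015033 x rel tray -0.5765966377061069 rel tcp -3.733048085005045
112 31.35302831910109 hous y rel tray -0.7934808540025031 rel tcp 0.45720466236202384 x rel tray 0.24178047376693002 rel tcp -2.914670973532015
front rim x err -0.21138034593332833
front rim x err -0.5060885606303103
front rim x err -0.8009234955901547
```

```bash
python3 -m inch '[[[0,-0.5,0,0,0,0,0],[0,-0.9,0,0,0,0,0],[0,-0.9,2,0,0,0,0],[0,-0.9,4,0,0,0,0],[0,-0.9,5,0,0,0,0],[0,-0.9,6,0,0,0,0],[0,-0.9,7,0,0,0,0],[0,-0.9,8,0,0,0,0],[0,-0.9,9,0,0,0,0],[0,-0.9,10,0,0,0,0],[0,-0.9,10,0,0,0,0],[0,-0.9,10,0,0,0,0]]]'; python3 -c "
from h import *
o=status.get_obs();print(o['ee_pos'],o['ft_force'],o['moment'])"
```

```text
t: 8.8
ee_pos: [526.2, -140.9, 139.0]
orientation: [-3.14, 0.101, 0.0]
ft_force: [0.6, -0.3, -3.3]
width: 43.8
grasp_force: 30.0
[ 526.15587847 -140.88318627  138.98034998] [ 0.59873101 -0.27877969 -3.34161589] [ 0.07803838 -0.03370082  0.07639055]
```

The base is now about 4 mm below the rim with no contact force, so the housing is in the pocket. I'll keep lowering it.

```bash
python3 -m inch '[[[0,0,1.5,0,0,0,0],[0,0,3,0,0,0,0],[0,0,4.5,0,0,0,0],[0,0,6,0,0,0,0],[0,0,7,0,0,0,0],[0,0,8,0,0,0,0],[0,0,8.5,0,0,0,0],[0,0,9,0,0,0,0],[0,0,9,0,0,0,0]]]'; python3 -m inch '[[[0,0,0.4,0,0,0,0],[0,0,0.8,0,0,0,0],[0,0,0.8,0,0,0,0]]]'
```

```text
t: 9.7
ee_pos: [526.1, -140.9, 129.9]
orientation: [3.14, -0.101, -0.0]
ft_force: [-0.4, 0.6, -2.4]
width: 44.1
grasp_force: 30.0
t: 10.0
ee_pos: [526.1, -140.9, 129.1]
orientation: [-3.14, 0.101, 0.0]
ft_force: [-1.1, -0.8, -2.5]
width: 43.8
grasp_force: 30.0
```

```bash
python3 -m inch '[[[0,0,0.3,0,0,0,0],[0,0,0.6,0,0,0,0],[0,0,0.6,0,0,0,0]]]';python3 -m inch '[[[0,0,0.3,0,0,0,0],[0,0,0.6,0,0,0,0],[0,0,0.6,0,0,0,0]]]'
```

```text
t: 10.3
ee_pos: [526.2, -140.9, 129.0]
orientation: [3.14, -0.101, 0.0]
ft_force: [-2.5, 1.7, 4.1]
width: 44.0
grasp_force: 30.0
t: 10.6
ee_pos: [526.2, -140.9, 129.0]
orientation: [3.14, -0.101, 0.0]
ft_force: [-5.5, 1.8, 10.7]
width: 43.6
grasp_force: 30.0
```

The floor contact came at TCP z = 129.0, exactly the seated height. I'll relax, release and rise.

```bash
python3 -m inch '[[[0,0,-0.6,0,0,0,0],[0,0,-0.6,0,0,0,0],[0,0,-0.6,0,0,0,54],[0,0,-0.6,0,0,0,58],[0,0,-0.6,0,0,0,64],[0,0,-0.6,0,0,0,70],[0,0,-0.6,0,0,0,70],[0,0,-0.6,0,0,0,70],[0,0,-10,0,0,0,70],[0,0,-25,0,0,0,70],[0,0,-45,0,0,0,70],[0,0,-70,0,0,0,70],[-30,0,-100,0,0,0,70],[-60,0,-110,0,0,0,70],[-75,0,-110,0,0,0,70],[-75,0,-110,0,0,0,70],[-75,0,-110,0,0,0,70],[-75,0,-110,0,0,0,70]]]'; python3 - <<'E'
from h import *
M=snap('w4');o=status.get_obs();print(o['t'],o['ee_pos'],o['ft_force'],o['width'])
im=cv2.imread('pics/w4.png');c=wproj(M,[523.6,-140.5,110])[0].astype(int);print(c)
im=im[max(c[1]-70,0):c[1]+70,c[0]-75:c[0]+75];im=np.clip(255*(im/255.)**0.5,0,255).astype('uint8')
cv2.imwrite('pics/fin.png',cv2.resize(im,None,fx=4,fy=4,interpolation=cv2.INTER_CUBIC))
E
```

```text
t: 12.4
ee_pos: [452.2, -136.2, 237.5]
orientation: [-3.14, 0.101, 0.0]
ft_force: [-0.1, -0.3, 0.1]
width: 61.6
grasp_force: 0.0
12.45 [ 452.16461163 -136.15622143  237.43143188] [-0.47945576 -0.03870266 -1.11330797] 60.993153930269806
[282 124]
```

View pics/fin.png

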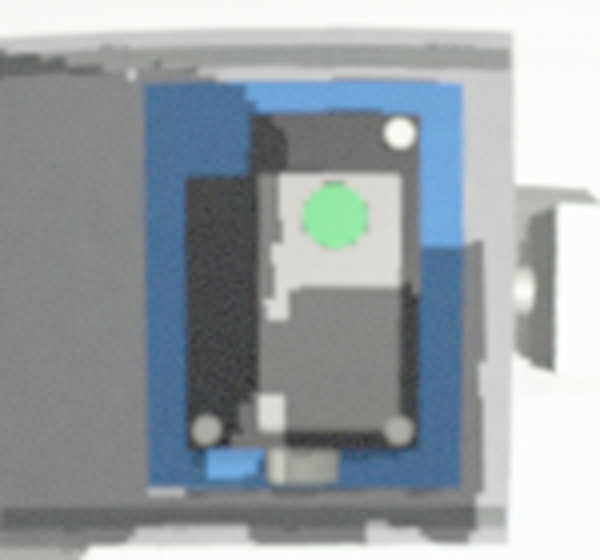

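The housing sits square in the tray, with its cut-away at the filled corner (250,180), the connector at (305,465) and no visible tilt. The gripper is clear of everything.

```bash
python3 -c "
from workcell import ctrl
print(ctrl.close_job())"
```

```text
the job is handed in; nothing more can be done
None
```

The housing is seated in the tray's pocket, released at about 12 s with its cut-away at the filled corner: it met the floor at the expected height (TCP z 129.0 mm), looked square in the last picture, the arm is clear, nothing else was touched, and the job is handed in.

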